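# Raise the soak tank's heavy lid with its lift lever

## Robot

A 6-joint arm with a two-finger parallel gripper is mounted at the origin on the work surface. World frame = base frame: x ahead of the robot, y to its left, z up, the work surface at z = 0. Lengths are in m, angles in degrees, forces in N, time in s.
With the tool pointing down it reaches from about 0.4 to 0.825 m from the base axis. Payload 7 kg.
Tool frame: the origin (TCP) lies between the finger pads; the fingertips stand 25 mm ahead of it and the grasp point (between the pads) lies 6 mm ahead of it; z points along the fingers, y is the line along which they close (so a half turn about z gives the same grasp; the last joint's range is limited). The gripper opens to 88 mm and grips with 3 to 60 N. Pads are 19 mm wide; open, the fingers measure 130 mm over their backs; the gripper's body (78 mm by 193 mm) begins 47 mm behind the grasp point.
Start: joints at [91.507, 20.546, 0.682, 0, -70.136, -16.507], TCP at [0.175, 0.652, 0.252] pointing down, gripper open.
Joint ranges: [-176.03, 176.03], [-82.01, 121.73], [-58.28, 71.71], [-173.87, 95.51], [-174.79, -0.11], [-173.66, 173.66]. Speed limits (degrees/s): [136.94, 136.94, 172.46, 180, 180, 180].

## Interface

Orientations are given as [roll, pitch, yaw] about the fixed x, y, z axes, in that order (R = Rz(yaw) Ry(pitch) Rx(roll)).
In Python, from plant import ctrl gives the robot as it stands.
- The arm moves only by the tool drive_effector, called after "Emit:" as a command line: name --argument value ..., lists and objects as JSON in quotes. Schema: {"type":"object","properties":{"segments":{"type":"object","properties":{"x":{"type":"array","items":{"type":"number"},"minItems":1,"maxItems":8},"y":{"type":"array","items":{"type":"number"},"minItems":1,"maxItems":8},"z":{"type":"array","items":{"type":"number"},"minItems":1,"maxItems":8},"spin":{"type":"array","items":{"type":"number"},"minItems":1,"maxItems":8},"aperture":{"type":"array","items":{"type":"number"},"minItems":1,"maxItems":8}},"additionalProperties":false,"required":["x","y","z","spin","aperture"]},"only":{"type":"string"},"quiet":{"type":"boolean"},"lines":{"type":"string"}},"required":["segments"],"additionalProperties":false}. segments is an object with one list for each field, all of the same length, 1 to 8, a row being the entries at one place: x, y, z (the shift in parts of the range, where 1.0 means 1000 mm), spin (a turn about the tool's z in normalised numbers (1 is 120 degrees)), aperture (the finger opening in m); each row is the pose to reach, as a shift and turn from the pose commanded when the call began, along the tool's axes at that moment; what a row does not reach only later rows make up. A row lasts 1/8 s, in which the tool goes at most 0.0625 m and 10.7 degrees, less where a joint would pass 70% of its speed; a pose out of reach is approached as far as the arm can. The fingers move at their own pace and stop on an object; the grip force is fixed at half the most. Time passes only in rows, so rows that do not move let the fingers close. The tool returns the time, the measured TCP pose, the force, the opening and the grip force at its end. only (a regular expression) keeps the lines of the reply that match it, lines (a string "A,B") keeps lines A to B, and quiet returns only ok. A shift or turn number past 1, either way, is cut back to 1. Input that does not fit is refused with a message, and nothing moves.
- ctrl.get_obs(): the state, without advancing time (a new reading comes with each control period).
- ctrl.snapshot(name): name is "scene" or "top" or "wrist"; returns a dict with "frame" (420x560x3 uint8, red, green, blue), "z_map" (420x560 float32, m along the optical axis (not along the pixel's ray), 0 where there is no reading), "fovy" (degrees; the focal length in pixels is half the picture's height over the tangent of half this angle, whatever the lens; pixels are square), "cx", "cy" (the principal point, pixels), "k1" (the pictures are not rectified: a ray, as slopes to the right and down, at radius r is drawn at 1 + k1 r^2 times it, then the intrinsics apply), "R" (3x3) and "t" (3): a world point X has camera coordinates R X + t; the wrist camera has in their place "T_tool_cam" (4x4, takes a point from camera to tool coordinates, whose origin is the TCP and whose axes are the flange's). Camera axes: x right, y down, z forward; pixel columns grow to the right and rows downward; lengths in m; the calibration is good to about 2 mm. A picture is of the moment at which its call begins: read the wrist's pose just before it.
- ctrl.close_job(): hands the job in; it is judged then, once.
The state is a dict: "clock": time; "joint_pos": joint angles; "qvel": joint speeds; "tau": joint torques, N m; "tool_pos": TCP position; "orientation": TCP orientation; "force": force on the tool from outside, world axes, zero at the start; "moment": the same for the moment, N m; "opening": finger opening in m; "gripper_force": force on a finger pad.
Only numpy, scipy, OpenCV 4.12 (cv2) and the standard library are available. Lean on these libraries where they do the work, as an engineer would, in place of code of your own. Each camera call takes 0.05 s, during which the arm holds its last target. There are 200 camera calls.

## Task

Clear the heavy steel lid of the parts-soak tank by pushing the metal tin that stands on it sideways, without lifting or tipping it, until it stands wholly on the wooden ledge beside the lid. Then press the rubber pad at the long end of the lift lever all the way down with the fingertips, so that the lever raises the lid, and finish while holding it pressed down with the lid up. Do not raise the lid itself with the fingers, and leave the other things on the bench where they are.

Things in the scene. Friction and masses are not known exactly. Their poses are not given: they have to be found in the camera images.
- tank: Grey steel tank, wooden ledge and lever stand, one piece fixed to the bench; place and heading vary. Origin on the bench under it. Its +x runs along the lever to the long end, +y from the lid to the ledge (away from the robot), z up. Tank x -148 to 3, y -75 to 75 mm, rim 100 high. Steel lid on it: x -125 to 40, y -75 to 75, 16 thick, upper face at z 116; hinge tube along x -137.
- ledge_middle (a point): Point on the wooden ledge's upper face where the tin can stand: tank x -65, y 145, z 115 mm (1 mm lower than the lid). The flat ledge spans tank x -150 to 40, y 78 to 210 mm (3 mm gap to the lid); then a rim 12 mm high to y 218. Same axes as the tank.
- parts_tin: Closed rectangular metal tin standing on the lid: 60 mm along its x, 70 mm along its y (lid rim 1.5 mm wider all round), 51 mm high, about 0.25 kg, slides. Origin at the centre of its underside; its x and y are within 0.25 rad of the tank's.
- lid_flap (a joint): Angle of the heavy steel lid (about 3 kg) in rad, hinged on its edge away from the lever: 0 shut, grows as it rises; about 0.34 with the lever fully down. It falls shut when the lever is let go.
- flap_lip (a point): Middle of the upper free edge of the lid, on the lever's side, 165 mm from the hinge.
- lift_lever (a joint): Angle of the lift lever in rad: about 0 at rest (long end up), 0.65 fully down on its stop. Its short end, 85 mm from the pivot, has a roller under the lid's free edge; the long arm to the pad is 200 mm.
- press_pad (a point): Black rubber pad 45 x 40 x 14 mm on the lever's long end. This point is the centre of its upper face. At rest: tank x about 286 mm, 179 mm above the bench, face sloping 0.35 rad up outward; fully down: x about 293, 51 mm above the bench, sloping 0.30 rad down. Pressing takes about 5 to 10 N, then the stop is hard.
- lever_pivot (a point): Pivot of the lever: tank x 100, y 0, z 104 mm; the lever turns about the tank's y axis. It sits between two steel cheeks 116 mm high (tank x 80 to 120, y -26 to 26). A rubber-topped stop post 64 mm high stands under the long arm at tank x 195 to 225 mm.
- screwdriver: Screwdriver lying on the bench across and past the long end of the lever. Leave it. Origin near its middle, on the bench.
- wood_pot: Turned wooden pot with a lid, 52 mm wide, 80 mm high, standing beyond the lever. Leave it. Origin under its centre.
- heater_disc: Round aluminium heater disc, 90 mm wide, 30 mm high, lying beyond the lever's long end. Leave it. Origin under its centre.
- multimeter: Black multimeter lying on the bench, 140 x 70 x 40 mm, left of the tank. Leave it. Origin under its centre.

How it is judged:
By the outcome, as a careful person would: the job done as asked, in the order asked, and still so for the second after the job is handed in, while the arm keeps its last pose, push and grip.
It also fails if it takes over 45 s, if anything falls off the work surface, if the arm or the gripper's body presses on something with over 40 N, if the wrist force passes 120 N, or if a joint passes its speed limit or range.

## Working session

There is one attempt and no reset: what is moved stays moved. The work goes in short steps, Python scripts to look and compute and a tool call to move; the robot and the scene stay as the last step left them, time stands still between calls to the robot, and variables do not carry over. Pictures are saved under pics/ and viewed, at most 10 in all, crops included, and the job is handed in when it is done.

```bash
ls; mkdir -p pics; cat > h.py <<'E'
import numpy as np, cv2
from plant import ctrl
def snap(n,f=None):
    s=ctrl.snapshot(n)
    if f: cv2.imwrite('pics/'+f,s['frame'][:,:,::-1])
    return s
def cloud(s,R=None,t=None):
    h,w=s['z_map'].shape; f=h/2/np.tan(np.radians(s['fovy'])/2)
    K=np.array([[f,0,s['cx']],[0,f,s['cy']],[0,0,1.]])
    u,v=np.meshgrid(np.arange(w),np.arange(h))
    p=np.stack([u,v],-1).reshape(-1,1,2).astype(float)
    n=cv2.undistortPoints(p,K,np.array([s['k1'],0,0,0.]))[:,0].reshape(h,w,2)
    z=s['z_map'].astype(float); c=np.dstack([n*z[...,None],z])
    X=(c-s['t'])@s['R']; X[z==0]=np.nan
    return X
E
python3 - <<'E'
from h import *
o=ctrl.get_obs(); print({k:np.round(v,3) for k,v in o.items()})
for n in('scene','top'):
    s=snap(n,n+'0.png'); X=cloud(s); np.savez(n+'0.npz',X=X,f=s['frame']); print(n,s['k1'],np.round(-s['R'].T@s['t'],3))
E
```

```text
pics
plant.py
{'clock': np.float64(0.0), 'joint_pos': array([ 9.1508e+01,  2.0592e+01,  6.3200e-01, -2.0000e-02, -7.0133e+01,
       -1.6507e+01]), 'qvel': array([-0.065,  0.043,  0.03 , -0.026, -0.   ,  0.013]), 'tau': array([-1.0000e-03, -5.8273e+01,  2.9306e+01,  6.9970e+00,  7.0000e-03,
       -0.0000e+00]), 'tool_pos': array([0.175, 0.652, 0.251]), 'orientation': array([ 1.79906e+02, -8.00000e-03, -1.50050e+01]), 'force': array([ 0.988,  0.503, -0.183]), 'moment': array([-0.056, -0.034, -0.023]), 'gripper_force': np.float64(0.0), 'opening': np.float64(0.088)}
scene -0.047331841335605224 [ 0.854 -0.404  1.011]
top 0.008723938019444656 [0.294 0.073 1.294]
```

View pics/scene0.png

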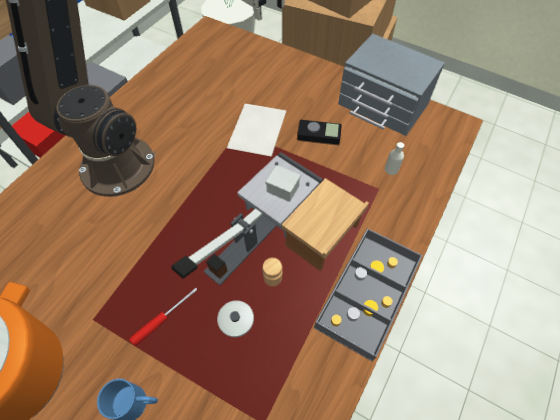

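View pics/top0.png

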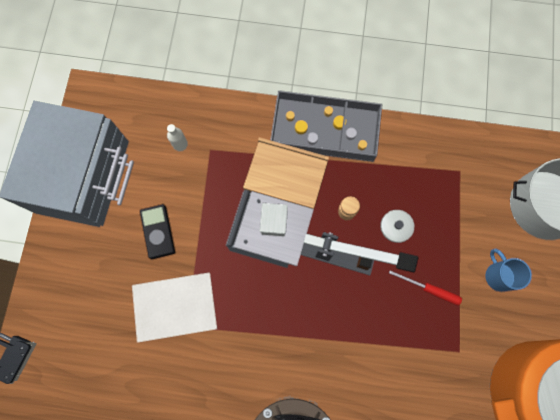

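The scene view shows the tin on the lid, with the wooden ledge beside it. In the top view (up is world +x, left is +y), the tin is at (273,219), the ledge around (287,172), and the pad at (408,262). Next I'll measure them.

```bash
python3 - <<'E'
from h import *
for n in('top','scene'):
    d=np.load(n+'0.npz'); X=d['X']; f=d['f']; hsv=cv2.cvtColor(f,cv2.COLOR_RGB2HSV).astype(int); z=X[...,2]
    reg=(X[...,0]>.2)&(X[...,0]<.8)&(X[...,1]>-.35)&(X[...,1]<.3)
    def big(m):
        m=cv2.morphologyEx(m.astype(np.uint8),cv2.MORPH_OPEN,np.ones((2,2)))
        k,l,st,_=cv2.connectedComponentsWithStats(m); i=1+st[1:,4].argmax(); return l==i
    def rect(nm,m):
        m=big(m); P=X[m]; r=cv2.minAreaRect((P[:,:2]*1000).astype(np.float32))
        print(n,nm,m.sum(),'c',np.round(r[0],1),'size',np.round(r[1],1),'ang',round(r[2],2),'z',np.round(np.median(P[:,2]),4)); print(np.round(cv2.boxPoints(r)).tolist())
    wood=(hsv[...,1]>90)
    rect('tin',reg&(z>.155)&(z<.18)&(X[...,1]>0)&~wood)
    rect('lid',reg&(z>.108)&(z<.122)&~wood&(X[...,1]>0))
    rect('ledge',reg&(z>.108)&(z<.120)&wood)
    rect('ledge+rim',reg&(z>.108)&(z<.135)&wood)
    rect('pad',reg&(z>.16)&(z<.20)&(X[...,1]<-.1)&(hsv[...,2]<70))
    rect('lever',reg&(z>.11)&(z<.20)&(X[...,1]<0.02)&(hsv[...,2]>150)&(hsv[...,1]<60))
E
```

```text
top tin 765 c [545.  118.7] size [72.1 67.6] ang 12.83 z nan
[[502.0, 144.0], [517.0, 78.0], [588.0, 94.0], [573.0, 160.0]]
top lid 3310 c [540.3 126.4] size [184.2 175.5] ang 80.95 z nan
[[439.0, 49.0], [612.0, 22.0], [641.0, 204.0], [468.0, 231.0]]
top ledge 3560 c [644.5  76.8] size [126.8 253.5] ang 30.43 z nan
[[526.0, 154.0], [654.0, -65.0], [763.0, -0.0], [635.0, 218.0]]
top ledge+rim 3844 c [697.9 103.8] size [187.4 190. ] ang 80.25 z nan
[[588.0, 28.0], [776.0, -5.0], [807.0, 180.0], [620.0, 212.0]]
top pad 315 c [ 481.5 -231.2] size [ 46.3 105.1] ang 13.39 z 0.1771
[[447.0, -185.0], [471.0, -288.0], [516.0, -277.0], [492.0, -175.0]]
top lever 653 c [ 488.9 -120.8] size [187.1  29.5] ang 84.26 z nan
[[465.0, -212.0], [494.0, -215.0], [513.0, -29.0], [484.0, -26.0]]
scene tin 600 c [542.5 137.4] size [69.8 94.5] ang 3.55 z nan
[[505.0, 182.0], [511.0, 88.0], [580.0, 92.0], [574.0, 187.0]]
scene lid 2323 c [532.6 129.9] size [180.5 152.2] ang 79.75 z nan
[[442.0, 55.0], [591.0, 28.0], [624.0, 205.0], [474.0, 232.0]]
scene ledge 3144 c [678.  108.9] size [190.6 134.5] ang 81.86 z nan
[[598.0, 24.0], [731.0, 5.0], [758.0, 194.0], [625.0, 213.0]]
scene ledge+rim 3460 c [727.4 119.4] size [288.6 125. ] ang 58.41 z nan
[[599.0, 29.0], [705.0, -36.0], [856.0, 210.0], [750.0, 275.0]]
scene pad 323 c [ 459.8 -191.7] size [52.5 96. ] ang 60.27 z 0.1776
[[405.0, -191.0], [489.0, -238.0], [515.0, -193.0], [431.0, -145.0]]
scene lever 492 c [ 495.2 -105.4] size [157.1  20.2] ang 81.12 z 0.1413
[[473.0, -181.0], [493.0, -185.0], [517.0, -29.0], [497.0, -26.0]]
```

```bash
cat >> h.py <<'E'
def ray(s,uv,z):
    h=420; f=h/2/np.tan(np.radians(s['fovy'])/2); K=np.array([[f,0,s['cx']],[0,f,s['cy']],[0,0,1.]])
    n=cv2.undistortPoints(np.array(uv,float).reshape(-1,1,2),K,np.array([s['k1'],0,0,0.]))[:,0]
    d=np.c_[n,np.ones(len(n))]@s['R']; c=-s['R'].T@s['t']
    return (c+d*((z-c[2])/d[:,2])[:,None])[:,:2]
E
python3 - <<'E'
from h import *
s=snap('top'); f=s['frame'][:,:,::-1]; 
cv2.imwrite('pics/topcrop.png',cv2.resize(f[130:280,220:430],(798,570),interpolation=cv2.INTER_CUBIC))
s=snap('scene'); f=s['frame'][:,:,::-1]
cv2.imwrite('pics/scenecrop.png',cv2.resize(f[145:295,165:375],(798,570),interpolation=cv2.INTER_CUBIC))
E
```

```text
(no output)
```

View pics/topcrop.png

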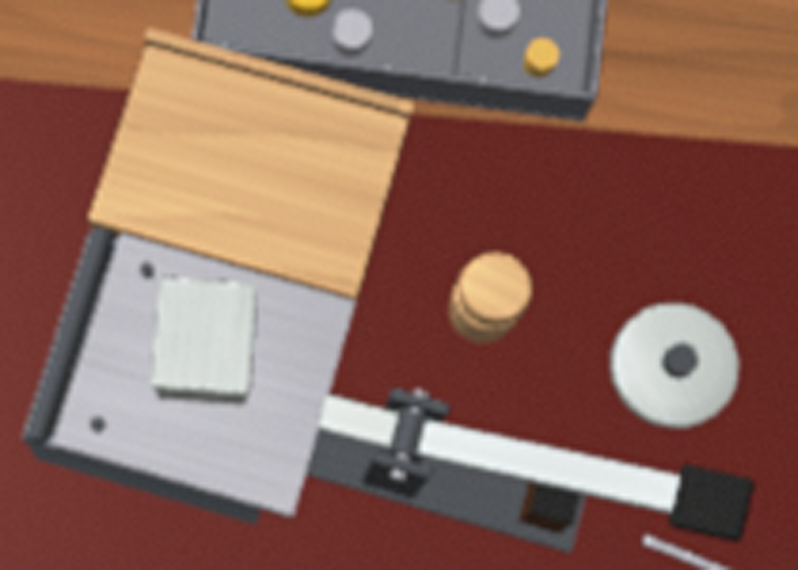

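View pics/scenecrop.png

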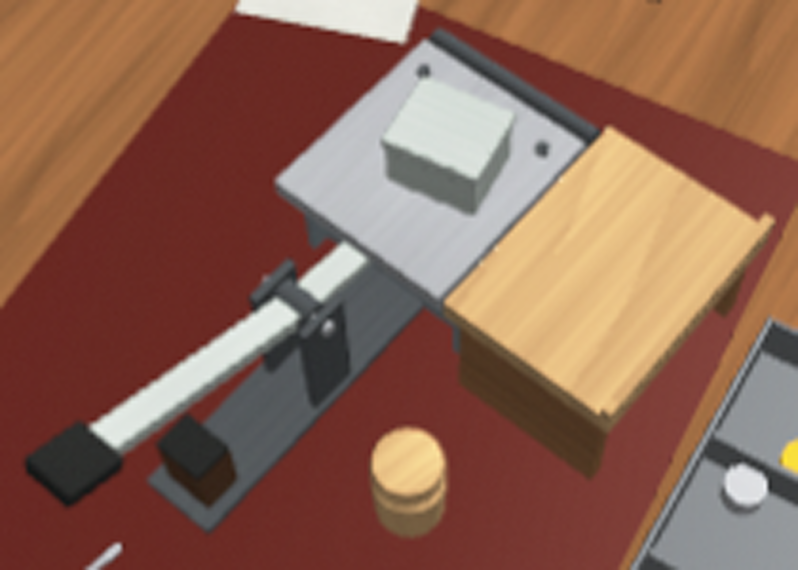

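The top crop (scale 3.8) shows ledge corners at (90,218) and (356,297), a lid corner at (294,516), and tin top corners at (163,280), (255,283), (247,395) and (153,387). The scene crop shows the same features: ledge corners (605,127) and (446,302), lid corner (278,182), and tin corners (427,78), (515,113), (475,178) and (384,143).

```bash
cat >> h.py <<'E'
def c2w(s,p,z,off): return ray(s,(np.array(p,float)+.5)/3.8-.5+np.array(off),z)
def rigid(A,B): # B=R A + t
    a,b=A-A.mean(0),B-B.mean(0); th=np.arctan2((a[:,0]*b[:,1]-a[:,1]*b[:,0]).sum(),(a*b).sum())
    R=np.array([[np.cos(th),-np.sin(th)],[np.sin(th),np.cos(th)]]); return th,R,B.mean(0)-R@A.mean(0)
E
python3 - <<'E'
from h import *
T=snap('top');S=snap('scene');A=[];B=[]
for s,off,L in((T,(220,130),[((90,218),-150,78,.115),((356,297),40,78,.115),((294,516),40,-75,.116),((148,32),-150,218,.127),((412,103),40,218,.127)]),
 (S,(165,145),[((605,127),-150,78,.115),((446,302),40,78,.115),((278,182),40,-75,.116),((437,308),40,75,.116),((773,217),-150,218,.127)])):
    for p,x,y,z in L: A.append((x/1e3,y/1e3));B.append(c2w(s,[p],z,off)[0])
A=np.array(A);B=np.array(B);th,R,t=rigid(A,B);print(np.degrees(th),t);print(np.round(1000*(B-A@R.T-t),1).tolist())
np.savez('tank.npz',th=th,R=R,t=t)
for s,off,L in((T,(220,130),[(163,280),(255,283),(247,395),(153,387)]),(S,(165,145),[(427,78),(515,113),(475,178),(384,143)])):
    P=c2w(s,L,.167,off);Q=(P-t)@R; print('tin world',P.mean(0),'tank',Q.mean(0));print(np.round(Q*1000).tolist())
for s,off,L in((T,(220,130),[(685,465),(752,482),(738,540),(670,518)]),(S,(165,145),[(75,422),(122,465),(70,503),(28,462)])):
    P=c2w(s,L,.179,off);print('pad',P.mean(0),(P.mean(0)-t)@R)
E
```

```text
-98.33728147890962 [0.52095632 0.07816051]
[[0.7, -0.7], [-1.7, 1.6], [-2.3, 1.6], [-4.0, -0.7], [-2.6, 1.2], [0.2, -2.8], [3.1, 2.3], [3.6, 2.4], [3.6, -5.7], [-0.7, 0.8]]
tin world [0.53884765 0.12365718] tank [-0.04761009  0.01110522]
[[-84.0, 39.0], [-26.0, 54.0], [-11.0, -18.0], [-70.0, -30.0]]
tin world [0.5434164  0.12268951] tank [-0.04731512  0.015766  ]
[[-70.0, -23.0], [-85.0, 43.0], [-25.0, 55.0], [-9.0, -11.0]]
pad [ 0.47562753 -0.20257141] [ 0.28433772 -0.0041436 ]
pad [ 0.48124935 -0.20637445] [0.2872854  0.00197024]
```

Careful with the scale: turns go in shares of 120 degrees. That gives: -19.3 degrees / 120 = -0.1608.

Emit:
drive_effector --segments '{"x":[0.06, 0.1, 0.14, 0.18, 0.22, 0.26, 0.3, 0.34], "y":[0.06, 0.1, 0.14, 0.18, 0.22, 0.26, 0.3, 0.34], "z":[0, 0, 0, 0, 0, 0, 0, 0], "spin":[-0.0833, -0.1608, -0.1608, -0.1608, -0.1608, -0.1608, -0.1608, -0.1608], "aperture":[0.015, 0.015, 0.015, 0.015, 0.015, 0.015, 0.015, 0.015]}'

```text
clock: 1.3
tool_pos: [0.4157, 0.2339, 0.252]
orientation: [-180.0, -0.0, 4.3]
force: [1.2, 0.2, 1.1]
opening: 0.0163
gripper_force: 0.0
```

Emit:
drive_effector --segments '{"x":[0.025, 0.0505, 0.0505, 0.0505, 0.0505, 0.0505], "y":[0.06, 0.12, 0.12, 0.12, 0.12, 0.12], "z":[0, 0, 0.05, 0.09, 0.1, 0.1], "spin":[0, 0, 0, 0, 0, 0], "aperture":[0.015, 0.015, 0.015, 0.015, 0.015, 0.015]}'

```text
clock: 2.05
tool_pos: [0.4748, 0.12, 0.152]
orientation: [180.0, 0.0, 4.3]
force: [0.4, -0.1, 1.1]
opening: 0.0148
gripper_force: 0.0
```

```bash
python3 - <<'E'
from h import *
s=snap('scene'); f=s['frame'][:,:,::-1]
cv2.imwrite('pics/s2.png',cv2.resize(f[145:295,165:375],(798,570),interpolation=cv2.INTER_CUBIC))
E
```

```text
(no output)
```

View pics/s2.png

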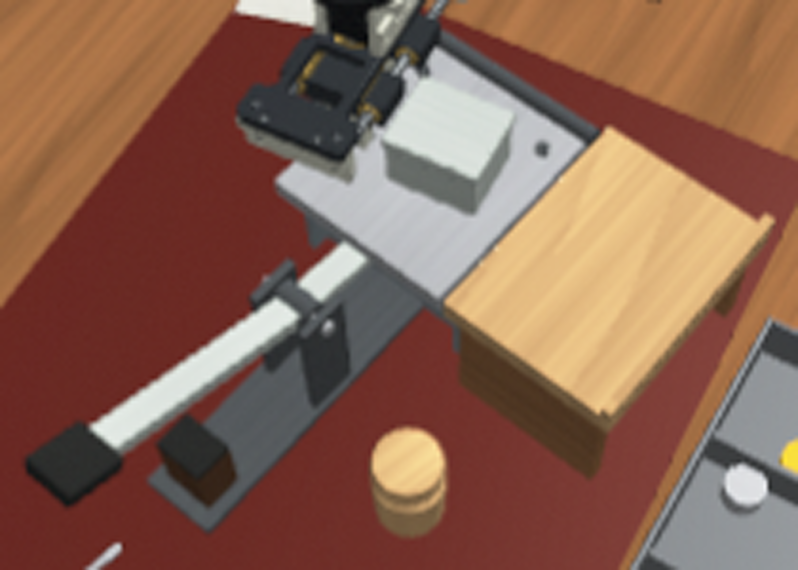

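The fingers are down beside the tin's near face, with the tin untouched at (450,140) in the crop. Starting the push.

Emit:
drive_effector --segments '{"x":[0.008, 0.014, 0.02, 0.028, 0.037, 0.046, 0.055], "y":[-0.001, -0.001, -0.001, -0.001, -0.001, -0.001, -0.001], "z":[0, 0, 0, 0, 0, 0, 0], "spin":[0, 0, 0, 0, 0, 0, 0], "aperture":[0.015, 0.015, 0.015, 0.015, 0.015, 0.015, 0.015]}'

```text
clock: 2.98
tool_pos: [0.5298, 0.1248, 0.1515]
orientation: [180.0, 0.0, 4.3]
force: [-4.2, -0.2, 3.2]
opening: 0.0151
gripper_force: 2.1
```

```bash
python3 - <<'E'
from h import *
s=snap('scene'); f=s['frame'][:,:,::-1]
cv2.imwrite('pics/s3.png',cv2.resize(f[145:295,165:375],(798,570),interpolation=cv2.INTER_CUBIC))
E
```

```text
(no output)
```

View pics/s3.png

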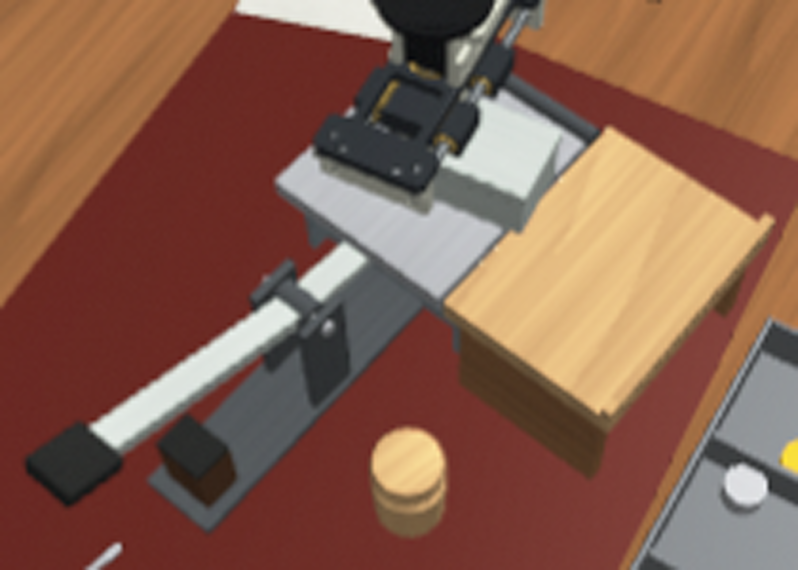

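The tin is sliding upright, with its leading edge now at the ledge gap near (520,225). I'll push about 100 mm more.

Emit:
drive_effector --segments '{"x":[0.009, 0.02, 0.032, 0.044, 0.056, 0.068, 0.077, 0.083], "y":[0, 0, 0, 0, 0, 0, 0, 0], "z":[0, 0, 0, 0, 0, 0, 0, 0], "spin":[0, 0, 0, 0, 0, 0, 0, 0], "aperture":[0.015, 0.015, 0.015, 0.015, 0.015, 0.015, 0.015, 0.015]}'

```text
clock: 4.03
tool_pos: [0.6126, 0.131, 0.1514]
orientation: [180.0, 0.0, 4.3]
force: [-0.6, -1.0, -0.2]
opening: 0.0152
gripper_force: 0.8
```

```bash
python3 - <<'E'
from h import *
s=snap('top'); f=s['frame'][:,:,::-1]
cv2.imwrite('pics/s4.png',cv2.resize(f[130:280,220:430],(798,570),interpolation=cv2.INTER_CUBIC))
E
```

```text
(no output)
```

View pics/s4.png

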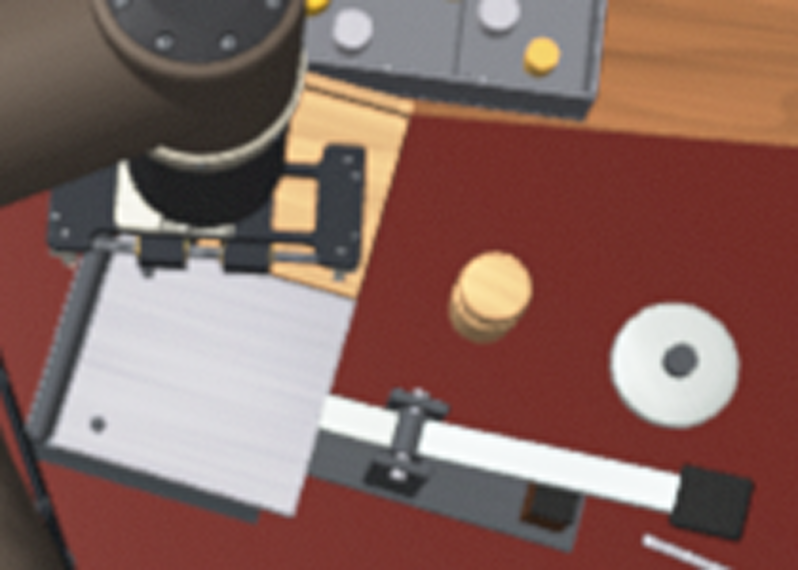

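The lid is clear, and by arithmetic the tin centre is near tank y 128 mm. I'll push 17 mm further, back off, rise and check.

Emit:
drive_effector --segments '{"x":[0.007, 0.014, 0.017, 0.005, -0.015, -0.04, -0.1, -0.15], "y":[0, 0, 0, 0, 0, 0, 0.02, 0.06], "z":[0, 0, 0, 0, -0.03, -0.09, -0.1, -0.1], "spin":[0, 0, 0, 0, 0, 0, 0, 0], "aperture":[0.015, 0.015, 0.015, 0.015, 0.01, 0, 0, 0]}'

```text
clock: 5.08
tool_pos: [0.4686, 0.0628, 0.2529]
orientation: [-179.9, -0.2, 4.4]
force: [0.8, -0.1, 0.5]
opening: 0.0005
gripper_force: 0.0
```

Emit:
drive_effector --segments '{"x":[0, 0, 0], "y":[0.06, 0.12, 0.16], "z":[0, 0, 0], "spin":[0.0833, 0.105, 0.105], "aperture":[0, 0, 0]}'

```text
clock: 5.45
tool_pos: [0.4813, -0.0987, 0.2522]
orientation: [-180.0, -0.1, -8.4]
force: [-0.0, 0.5, 0.6]
opening: 0.0007
gripper_force: 0.0
```

```bash
python3 - <<'E'
from h import *
for n,(x,y) in(('top',(220,130)),('scene',(165,145))):
    f=snap(n)['frame'][:,:,::-1]
    cv2.imwrite(f'pics/{n}5.png',cv2.resize(f[y:y+150,x:x+210],(798,570),interpolation=cv2.INTER_CUBIC))
E
```

```text
(no output)
```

View pics/top5.png

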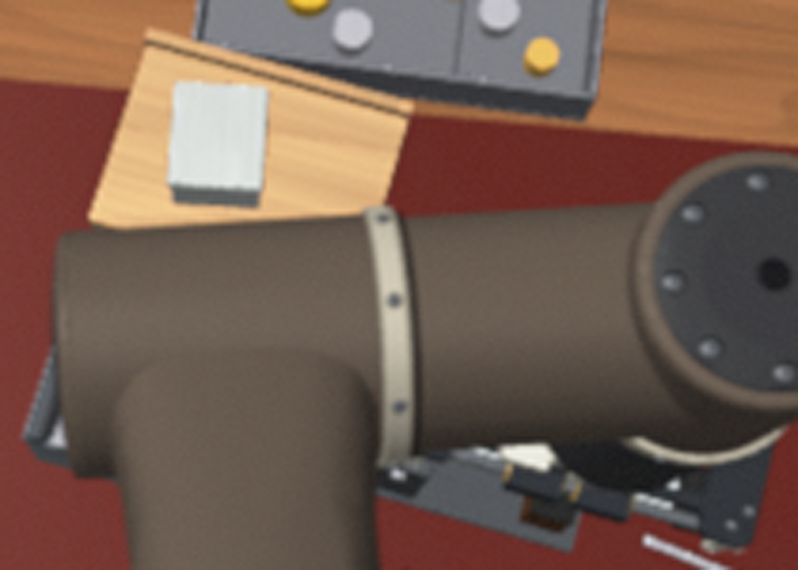

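The tin stands upright on the ledge, with top corners at (177,83), (268,86), (263,189) and (170,184) and wood visible all round it. I'll check its numbers, then head for the pad with the tool turned 90°.

Scaled: 80 degrees / 120 = 0.6667.

```bash
python3 - <<'E'
from h import *
d=np.load('tank.npz'); T=snap('top')
P=c2w(T,[(177,83),(268,86),(263,189),(170,184)],.166,(220,130)); print(np.round((P-d['t'])@d['R']*1000),ctrl.get_obs()['joint_pos'])
E
```

```text
[[-114.  170.]
 [ -55.  185.]
 [ -39.  116.]
 [ -98.  102.]] [ 1.14371567e+01  2.98538793e+00 -2.18758797e+01  3.68198175e-03
 -6.50895918e+01  7.00820391e+01]
```

Emit:
drive_effector --segments '{"x":[0.005, 0.01, 0.0137, 0.0137, 0.0137, 0.0137, 0.0137, 0.0137], "y":[0.04, 0.08, 0.1093, 0.1093, 0.1093, 0.1093, 0.1093, 0.1093], "z":[0, 0, 0, 0, 0, 0, 0, 0], "spin":[0.0833, 0.1667, 0.25, 0.3333, 0.4167, 0.5, 0.5833, 0.6667], "aperture":[0, 0, 0, 0, 0, 0, 0, 0]}'

```text
clock: 6.6
tool_pos: [0.4798, -0.2058, 0.2517]
orientation: [-180.0, 0.0, -88.6]
force: [0.3, 0.3, 0.8]
opening: 0.0005
gripper_force: 0.0
```

Scaled: 9.7 degrees / 120 = 0.0808.

Emit:
drive_effector --segments '{"x":[0.003, 0.003, 0.003, 0.003, 0.003, 0.003], "y":[0.001, 0.001, 0.001, 0.001, 0.001, 0.001], "z":[0.01, 0.03, 0.042, 0.05, 0.06, 0.072], "spin":[0.0808, 0.0808, 0.0808, 0.0808, 0.0808, 0.0808], "aperture":[0, 0, 0, 0, 0, 0]}'

```text
clock: 7.35
tool_pos: [0.4801, -0.2105, 0.181]
orientation: [-179.8, -0.1, -97.9]
force: [-0.2, -3.7, 7.9]
opening: 0.0003
gripper_force: 3.2
```

Emit:
drive_effector --segments '{"x":[0, 0, 0, 0, 0, 0, 0, 0], "y":[0, 0, 0, 0, 0, 0, 0, 0], "z":[0.012, 0.024, 0.036, 0.048, 0.06, 0.072, 0.082, 0.09], "spin":[0, 0, 0, 0, 0, 0, 0, 0], "aperture":[0, 0, 0, 0, 0, 0, 0, 0]}'

```text
clock: 8.35
tool_pos: [0.4806, -0.2094, 0.0904]
orientation: [-179.8, 0.0, -97.9]
force: [0.3, 4.5, 8.0]
opening: 0.0003
gripper_force: 3.3
```

Pressing steadily at 8 N. About 10 mm is left to the stop.

Emit:
drive_effector --segments '{"x":[0, 0, 0, 0], "y":[0, 0, 0, 0], "z":[0.005, 0.008, 0.01, 0.011], "spin":[0, 0, 0, 0], "aperture":[0, 0, 0, 0]}'

```text
clock: 8.85
tool_pos: [0.4806, -0.2094, 0.0797]
orientation: [-179.8, 0.0, -97.9]
force: [0.2, 3.5, 7.1]
opening: 0.0006
gripper_force: 3.1
```

Emit:
drive_effector --segments '{"x":[0, 0, 0], "y":[0, 0, 0], "z":[0.001, 0.002, 0.002], "spin":[0, 0, 0], "aperture":[0, 0, 0]}'

```text
clock: 9.22
tool_pos: [0.4808, -0.2094, 0.0787]
orientation: [-179.8, 0.0, -97.9]
force: [-2.8, 5.7, 16.6]
opening: 0.0004
gripper_force: 7.3
```

The force rose sharply, so the lever has reached its stop. I'll add a little firmness and verify.

Emit:
drive_effector --segments '{"x":[0, 0, 0], "y":[0, 0, 0], "z":[0.001, 0.001, 0.001], "spin":[0, 0, 0], "aperture":[0, 0, 0]}'

```text
clock: 9.6
tool_pos: [0.4809, -0.2094, 0.0784]
orientation: [-179.7, 0.0, -97.9]
force: [-4.6, 7.7, 23.7]
opening: -0.0002
gripper_force: 10.5
```

```bash
python3 - <<'E'
from h import *
f=snap('scene')['frame'][:,:,::-1]
cv2.imwrite('pics/s6.png',cv2.resize(f[115:325,125:405],(800,600),interpolation=cv2.INTER_CUBIC))
E
```

```text
(no output)
```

View pics/s6.png

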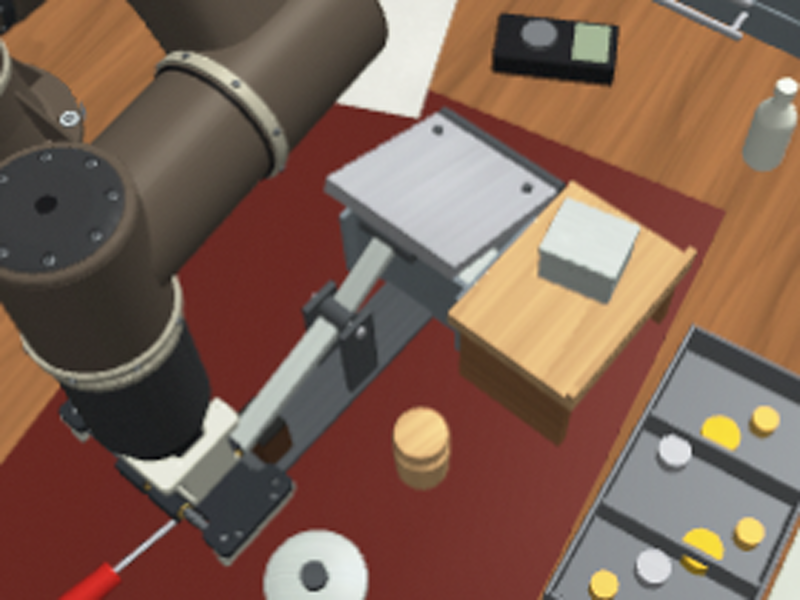

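The lid is raised, with its free edge around (400,230). The lever is down on its stop, the tin stands on the ledge at (590,250), and the other things on the bench have not moved. Handing in.

```bash
python3 -c "
from plant import ctrl
print(ctrl.close_job())"
```

```text
the job is handed in; nothing more can be done
None
```

I pushed the tin wholly onto the ledge, and the arm is holding the lever down on its stop at about 24 N with the lid up; I handed the job in at about 9.6 s, and the result was not reported back.

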